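# Stand a suitcase lock up in the sloping rail cradle

## Task

Run the rail carriage, with the silver lock body lying on it, fully home against the end stop so that the lock lies in front of the cradle. Then tip the lock up by its overhanging near edge, over into the cradle, so that it stands on its far long side, seated square and flush on the cradle's narrow sloping ledge and leaning flat on the two arms, its back plate (now its underside) facing the robot. Leave the carriage home, do not let the lock fall off, and leave the other things on the desk where they are.

Things in the scene. Friction and masses are not known exactly. Their poses are not given: they have to be found in the camera images.
- slide_rail: fixed steel slide rail, 390 mm long, with end stop and cradle column. Origin on the desk surface under the rail's centre line, in front of the cradle. y runs along the rail (from -100 to +290 mm), x points from the rail to the cradle, away from the robot. Under the carriage the rail is 22 mm wide, 50 mm high, on a foot 50 mm wide, 10 mm thick.
- carriage: sliding carriage, 0.6 kg: aluminium block 36 mm wide (x), 172 mm long (y), 30 mm high, with skirts straddling the rail. Origin mid-length on the rail's top, 50 mm above the desk; flat top 80 mm above the desk. A lip 10 mm thick, 12 mm high crosses each end of the top, 152 mm between lips. Home: its -y end on the end stop, its origin at rail y = 0; it starts 70 to 160 mm towards +y.
- push_face (a point): point on the outer end face of the carriage at its +y end, on the rail's centre line, 72 mm above the desk; the face is 36 mm wide, from z = 50 to 92 mm. Pushing here along the rail's -y sends the carriage home. Axes as the rail's.
- cradle: fixed steel cradle leaning back 15 degrees. Origin in the corner of ledge and arms, 72.4 mm beyond the rail's centre line, 65.1 mm up. z runs up the arms' fronts (plane x = 0; 2 bars 22 wide at y = +-40, 85 high). x points away from the robot, sloping down. Ledge: plane z = 0, x -46 to 0, y +-55; front edge 77 mm up. Seated: lock origin at x -30, y 0, z 48 mm; lock's x along -z.
- lock: loose silver steel suitcase lock body, a flat box 96 mm (x) by 140 mm (y) by 30 mm (z), 0.3 to 0.6 kg, dials on top. It lies on the carriage between the lips and overhangs it by about 30 mm on the near and far sides. Origin at the centre of its underside (back plate), z up through the dials; x, y nearly the rail's at the start.
- wheel: blue nylon luggage wheel lying flat, 76 mm across, 28 mm high; origin centre of underside. Leave alone.
- cam_a: flat brass cam plate 89 by 52 mm, 6 mm thick; origin near the middle of its underside. Leave alone.
- cam_b: second brass cam plate of the same size. Leave alone.
- pry_bar: black iron pry bar 183 mm long (along its x), 26 mm wide, 18 mm high; origin at the middle of its underside. Leave alone.
- jar: jar, 56 mm across, 65 mm high; origin centre of underside. Leave alone.
- screwdriver: screwdriver 170 mm long (along its x), origin at the middle of its underside. Leave alone.
Not all that is in view belongs to the job. Leave any purple look-alike of the lock alone.

How it is judged (in metres and radians):
On the way:
1. the carriage is home against the end stop (within 3 mm) with the lock still lying flat on it (y of carriage in the frame of slide_rail below 0.003 m and angle between lock's own z axis and vertical below 0.12 rad and height (world z) of lock above 0.075 m), for 0.2 s.
At the end, for the whole second after the job is handed in: Lock at rest, released, on its long side in the cradle, back plate to the robot: within 5 degrees of the arms' slope and of the rail, 6 mm of flush on the arms, 5 mm of seated on the ledge, 20 mm of centred; carriage within 10 mm of its stop; nothing else shifted over 20 mm (y of carriage in the frame of slide_rail below 0.01 m and angle between the x axis of lock and the z axis of cradle, either way round below 0.09 rad and angle between the y axis of lock and the y axis of cradle, either way round below 0.09 rad and x of lock in the frame of cradle between -0.036 and -0.024 m and z of lock in the frame of cradle between 0.043 and 0.053 m and y of lock in the frame of cradle between -0.02 and 0.02 m and linear speed of lock below 0.01 m/s and angular speed of lock below 0.05 rad/s); the robot touches nothing.
It fails at once if the lock falls off the rail or cradle (height (world z) of lock below 0.05 m).
It fails at once if another thing on the desk is shifted by more than 20 mm (distance of any of wheel, cam_a, cam_b, pry_bar, jar, screwdriver from where it was at the start of the episode above 0.02 m).
It also fails if it takes over 69 s, if anything falls off the work surface, if the arm or the gripper's body presses on something with over 40 N, if the wrist force passes 120 N, or if a joint passes its speed limit or range.

## Robot

A 6-joint arm with a two-finger parallel gripper is mounted at the origin on the work surface. World frame = base frame: x ahead of the robot, y to its left, z up, the work surface at z = 0. Lengths are in mm, angles in rad, forces in N, time in s.
With the tool pointing down it reaches from about 400 to 925 mm from the base axis. Payload 12.5 kg.
Tool frame: the origin (TCP) lies on the centre line of the jaws, within the pads' length; the fingertips stand 11 mm ahead of it and the grasp point (between the pads) lies 8 mm behind it; z points along the fingers, y is the line along which they close (so a half turn about z gives the same grasp; the last joint's range is limited). The gripper opens to 95 mm and grips with 3 to 60 N. Pads are 20 mm wide; open, the fingers measure 119 mm over their backs; the gripper's body (75 mm by 180 mm) begins 59 mm behind the grasp point.
Start: joints at [1.207, 0.491, 1.559, -0, 1.092, -0.106], TCP at [159.328, 604.368, 225.661] pointing down, gripper open.
Joint ranges: [-3.1, 3.1], [-0.84, 2.19], [0.05, 2.79], [-1.13, 4.28], [0.06, 2.93], [-2.69, 2.69]. Speed limits (rad/s): [2.22, 2.22, 2.79, 3.14, 3.14, 3.14].

## Interface

Orientations are given as a 3x3 rotation matrix whose columns are the frame's x, y, z axes.
In Python, from plant import r gives the robot as it stands. The module is installed in compiled form; this text tells all that it offers.
- The arm moves only by the tool play_rows, never from a script. Its arguments are lists of equal length, an entry for each row: "translation": the shift along the tool's x, y, z in mm, a list of three; "delta_rot": the turn, a rotation vector about the tool's x, y, z in rad, a list of three; "fingers": the opening, from 0 (shut) to 1 (fully open). In form: {"translation": [[dx, dy, dz], ...], "delta_rot": [[wx, wy, wz], ...], "fingers": [fingers, ...]}. A call has 1 to 20 rows; each row shifts and turns the commanded pose from where the row before left it, along the tool's axes as they then stand; what a row does not reach is not made up. A row lasts 1/8 s, in which the tool goes at most 62.5 mm and 10.7 degrees, less where a joint would pass 70% of its speed; a pose out of reach is approached as far as the arm can. A call with a gripper value outside its range is refused whole. The fingers move at their own pace and stop on an object; "force" is the grip in N (left out, the last holds). Time passes only in rows, so rows that do not move let the fingers close. It gives the time, the measured TCP pose, the force, the opening and the grip force at its end, in the units of the state.
- r.get_state(): the state, without advancing time (a new reading comes with each control period).
- r.capture(name): name is "side" or "top"; returns the picture (420x560x3 uint8, red, green, blue); there is no depth.
- r.camera_model(name): a dict with "fx", "fy", "cx", "cy" (pixels), "R" (3x3) and "t" (3): a world point X has camera coordinates R X + t. Camera axes: x right, y down, z forward; pixel columns grow to the right and rows downward; lengths in mm; the calibration is good to about 2 mm. A picture is of the moment at which its call begins. camera_model takes no time and is no camera call.
- r.hand_in(): hands the job in; it is judged then, once.
The state is a dict: "clock": time; "q": joint angles; "qvel": joint speeds; "tau": joint torques, N m; "tcp_pos": TCP position; "orientation": TCP orientation; "force": force on the tool from outside, world axes, zero at the start; "moment": the same for the moment, N m; "gripper_width": opening from 0.0 (shut) to 1.0 (fully open); "grasp_force": force on a finger pad.
Only numpy, scipy, OpenCV 4.12 (cv2) and the standard library are available. Lean on these libraries where they do the work, as an engineer would, in place of code of your own. Each camera call takes 0.05 s, during which the arm holds its last target. There are 200 camera calls.

## Working session

There is one attempt and no reset: what is moved stays moved. The work goes in short steps, Python scripts to look and compute and a tool call to move; the robot and the scene stay as the last step left them, time stands still between calls to the robot, and variables do not carry over. Pictures are saved under pics/ and viewed, at most 10 in all, crops included, and the job is handed in when it is done.

Besides the shell and the picture viewer there is one more tool, called after "Request:" by a JSON object that holds its "op" and its "data", one argument or row to a line. play_rows: Moves the arm, as the interface text tells. Its arguments: {"type":"object","properties":{"translation":{"type":"array","items":{"type":"array","items":{"type":"number"}}},"delta_rot":{"type":"array","items":{"type":"array","items":{"type":"number"}}},"fingers":{"type":"array","items":{"type":"number"}},"force":{"type":"number"}},"required":["translation","delta_rot","fingers"]}

```bash
mkdir -p pics
cat > h.py <<'E'
import numpy as np, cv2
from plant import r
def snap(n,f):
    im=r.capture(n); cv2.imwrite('pics/'+f,im[:,:,::-1]); return im
def ray(n,u,v):
    c=r.camera_model(n);R=np.array(c['R']);t=np.array(c['t'])
    d=R.T@np.array([(u-c['cx'])/c['fx'],(v-c['cy'])/c['fy'],1]);return -R.T@t,d
def onz(n,u,v,z):
    o,d=ray(n,u,v);return o+d*(z-o[2])/d[2]
def proj(n,X):
    c=r.camera_model(n);p=np.array(c['R'])@np.array(X)+np.array(c['t']).ravel()
    return np.array([c['fx']*p[0]/p[2]+c['cx'],c['fy']*p[1]/p[2]+c['cy']])
E
python3 - <<'E'
from h import *
for n in('side','top'):
    snap(n,n+'0.png');o,d=ray(n,280,210);print(n,o.round(),d.round(2),r.camera_model(n)['fx'])
s=r.get_state();print(s['orientation'],s['tcp_pos'],s['force'])
E
```

```text
side [  37. -867.  850.] [ 0.45  0.66 -0.59] 476.57813358907475
top [ 478.  -16. 1404.] [ 0.1  -0.02 -1.  ] 501.082899946703
[[-9.66955255e-01  2.54945923e-01 -3.32370587e-04]
 [ 2.54946128e-01  9.66954792e-01 -9.50012568e-04]
 [ 7.91855003e-05 -1.00335624e-03 -9.99999494e-01]] [159.25779209 604.14311774 225.12554783] [ 0.56706146 -0.40762355 -0.40906735]
```

View pics/top0.png

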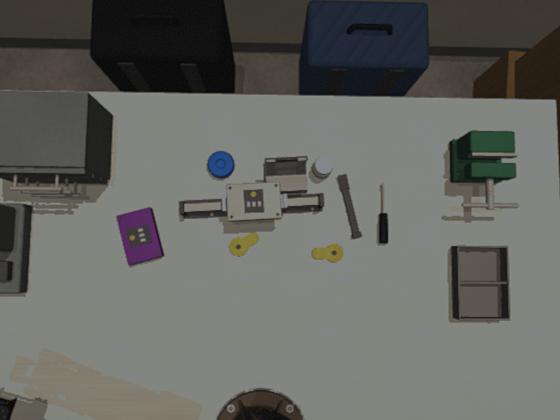

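View pics/side0.png

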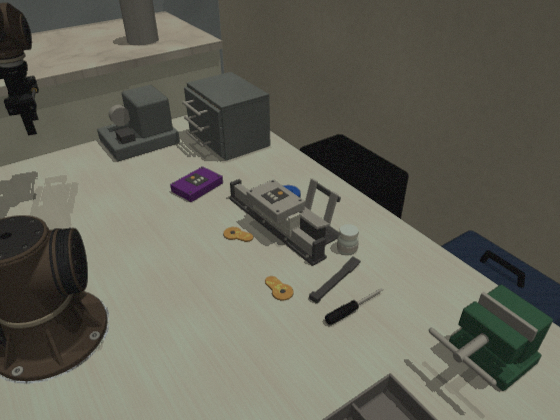

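Top: rail runs from (181,209) (+y end) to (322,201) (stop), lock around (254,202), cradle at (287,175). Side shows the same. I'll enlarge both.

Run:
```python
from h import *
a=cv2.imread('pics/top0.png')[145:265,170:335];b=cv2.imread('pics/side0.png')[170:270,220:365]
cv2.imwrite('pics/c1.png',cv2.resize(cv2.convertScaleAbs(a,alpha=1.6),(792,576),interpolation=cv2.INTER_CUBIC))
cv2.imwrite('pics/c2.png',cv2.resize(cv2.convertScaleAbs(b,alpha=1.5),(797,550),interpolation=cv2.INTER_CUBIC))
```

```text
(no output)
```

View pics/c1.png

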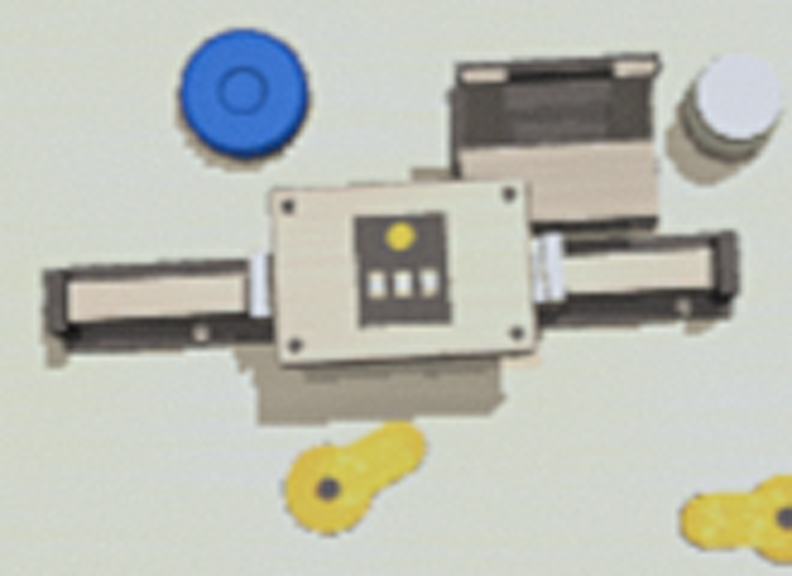

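View pics/c2.png

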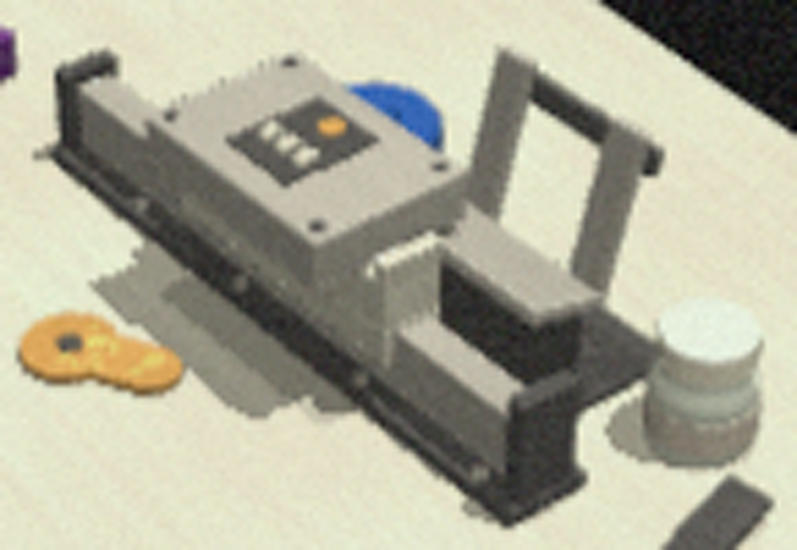

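Run:
```python
from h import *
P=lambda x,y,z:onz('top',170+x/4.8,145+y/4.8,z)
L=[P(*p,110) for p in((272,190),(526,181),(535,352),(280,365))]
print('lock',np.round(L,1),np.mean(L,0).round(1)); 
e=[np.linalg.norm(L[i]-L[(i+1)%4]) for i in range(4)];print(np.round(e,1))
for a in(L[0]-L[1],L[3]-L[2]):print('yaw',np.degrees(np.arctan2(-a[0],a[1])))
for nm,z,ps in (('railtop',50,[(68,283),(72,321),(712,247),(712,287)]),('ledgefront',77,[(456,219),(658,218)]),('ledgecorner',65,[(458,147),(658,135)]),('armtop',147,[(458,70),(658,58)]),('lipR',92,[(538,235),(562,233),(562,297),(538,299)]),('lipL',92,[(250,252),(250,315),(268,252),(268,315)]),('stopR',75,[(738,232),(738,300),(714,234)]),('stopL',75,[(44,270),(44,332)]),('camb',6,[(328,530)])):
    print(nm,np.round([P(*p,z) for p in ps],1).tolist())
S=lambda x,y:(220+x/5.497,170+y/5.5)
for n,p,z in(('locknear-y top',(318,243),110),('lock far-y top',(468,172),110),('lock far+y',(300,55),110),('lipR top near',(372,270),92),('lipR top far',(440,237),92)):print(n,onz('side',*S(*p),z).round(1))
```

```text
lock [[667.   93.9 110. ]
 [673.9 -43.6 110. ]
 [580.8 -49.5 110. ]
 [572.   87.7 110. ]] [623.4  22.1 110. ]
[137.7  93.3 137.5  95.2]
yaw 2.877809769268648
yaw 3.6579790314505627
railtop [[621.2, 212.7, 50.0], [599.7, 209.8, 50.0], [646.7, -151.0, 50.0], [623.8, -151.1, 50.0]]
ledgefront [[657.0, -5.6, 77.0], [659.2, -118.1, 77.0]]
ledgecorner [[699.5, -6.1, 65.0], [708.0, -118.7, 65.0]]
armtop [[727.1, -6.2, 147.0], [735.3, -112.2, 147.0]]
lipR [[646.7, -50.9, 92.0], [648.0, -64.1, 92.0], [612.7, -64.5, 92.0], [611.4, -51.3, 92.0]]
lipL [[635.2, 106.8, 92.0], [600.5, 106.0, 92.0], [635.3, 97.0, 92.0], [600.6, 96.2, 92.0]]
stopR [[652.2, -163.0, 75.0], [614.0, -163.1, 75.0], [650.9, -149.6, 75.0]]
stopL [[625.6, 221.9, 75.0], [591.2, 220.9, 75.0]]
camb [[484.4, 66.4, 6.0]]
locknear-y top [585.5 -50.7 110. ]
lock far-y top [677.7 -45.3 110. ]
lock far+y [669.4  88.6 110. ]
lipR top near [607.8 -63.2  92. ]
lipR top far [649.7 -60.8  92. ]
```

Rail yaw is about 4°, with its origin near (629.5, -65.5). The carriage sits at rail y ≈ 87 and its push face is near (617, 107). The known sizes agree with these to within 2–3 mm, so I can plan the first move.

```bash
cat >> h.py <<'E'
from scipy.spatial.transform import Rotation as Ro
A=np.radians(4.0); RX=np.array([np.cos(A),np.sin(A),0]); RY=np.array([-np.sin(A),np.cos(A),0]); O=np.array([629.5,-65.5,0])
def W(x,y,z): return O+RX*x+RY*y+np.array([0,0,z])
def rows(p,R,n,p0=None,R0=None):
    s=r.get_state(); p0=np.array(s['tcp_pos']) if p0 is None else p0; R0=np.array(s['orientation']) if R0 is None else R0
    w=Ro.from_matrix(R0.T@R).as_rotvec(); T=[];cp,cR=p0,R0
    for i in range(n):
        q=np.round(cR.T@(p0+(p-p0)*(i+1)/n-cp)).astype(int); dw=np.round(w/n,3); T.append(q.tolist())
        cp=cp+cR@q; cR=cR@Ro.from_rotvec(dw).as_matrix()
    print('T',T,'\nrot',dw.tolist(),'x',n,'end',cp.round(1)); return cp,cR
DOWN=np.array([RY,RX,[0,0,-1]]).T
E
python3 - <<'E'
from h import *
p,R=rows(W(0,200,200),DOWN,19)
print(R.round(3),W(0,200,200))
E
```

```text
T [[-30, -18, 1], [-30, -16, 2], [-32, -13, 1], [-32, -12, 1], [-33, -10, 2], [-34, -7, 1], [-34, -6, 1], [-34, -3, 2], [-35, 0, 1], [-34, 1, 1], [-35, 4, 2], [-34, 6, 1], [-33, 8, 1], [-33, 10, 2], [-32, 13, 1], [-31, 14, 1], [-31, 16, 2], [-29, 19, 1], [-28, 20, 1]] 
rot [-0.0, 0.0, 0.065] x 19 end [615.5 133.9 200.4]
[[-0.078  0.997 -0.   ]
 [ 0.997  0.078 -0.001]
 [-0.001 -0.    -1.   ]] [615.54870525 134.01281005 200.        ]
```

Request:
{"op": "play_rows", "data": {
  "translation": [
    [-30,-18,1],
    [-30,-16,2],
    [-32,-13,1],
    [-32,-12,1],
    [-33,-10,2],
    [-34,-7,1],
    [-34,-6,1],
    [-34,-3,2],
    [-35,0,1],
    [-34,1,1],
    [-35,4,2],
    [-34,6,1],
    [-33,8,1],
    [-33,10,2],
    [-32,13,1],
    [-31,14,1],
    [-31,16,2],
    [-29,19,1],
    [-28,20,1],
    [0,0,0]
  ],
  "delta_rot": [
    [0,0,0.065],
    [0,0,0.065],
    [0,0,0.065],
    [0,0,0.065],
    [0,0,0.065],
    [0,0,0.065],
    [0,0,0.065],
    [0,0,0.065],
    [0,0,0.065],
    [0,0,0.065],
    [0,0,0.065],
    [0,0,0.065],
    [0,0,0.065],
    [0,0,0.065],
    [0,0,0.065],
    [0,0,0.065],
    [0,0,0.065],
    [0,0,0.065],
    [0,0,0.065],
    [0,0,0]
  ],
  "fingers": [0,0,0,0,0,0,0,0,0,0,0,0,0,0,0,0,0,0,0,0]
}}

```text
clock: 2.6
tcp_pos: [616.5, 132.5, 199.9]
orientation: [[-0.075, 0.997, -0.001], [0.997, 0.075, -0.0], [-0.0, -0.001, -1.0]]
force: [-0.2, 0.2, -0.5]
gripper_width: 0.006
grasp_force: 0.0
```

Run:
```python
from h import *
s=r.get_state();print(np.round(s['q'],4),s['tcp_pos'],s['orientation'],s['force'],s['clock'])
q=[1.207,0.491,1.559,0,1.092,-.106]
def fk(q,L1,L2,a):return a+L1*np.sin(q[1])+L2*np.sin(q[1]+q[2]), L1*np.cos(q[1])+L2*np.cos(q[1]+q[2])
for q,p in((q,[159.3,604.4,225.7]),(s['q'],s['tcp_pos'])):
    rr=np.hypot(*p[:2]);print(rr,np.degrees(np.arctan2(p[1],p[0])-q[0]),fk(q,425,425,50),p[2]-fk(q,425,425,50)[1])
```

```text
[ 1.0700e-01  5.2420e-01  1.5736e+00 -1.0000e-04  1.0444e+00  3.1800e-02] [616.48714325 132.474251   199.86891552] [[-7.51930966e-02  9.97168797e-01 -6.23752740e-04]
 [ 9.97168988e-01  7.51930284e-02 -1.32210714e-04]
 [-8.49345415e-05 -6.31928221e-04 -9.99999797e-01]] [-0.19715078  0.19530944 -0.50089018] 2.6
625.0406786761962 6.078502304458453 (np.float64(627.5199005363446), np.float64(178.83536760934516)) 46.86463239065483
630.5599297261854 5.9974073883619115 (np.float64(630.0640311766093), np.float64(154.17325348960406)) 45.69566202556223
```

Request:
{"op": "play_rows", "data": {
  "translation": [
    [0,0,32],
    [0,0,32],
    [0,0,32],
    [0,0,30],
    [-6,0,0],
    [-6,0,0],
    [-6,0,0],
    [-8,0,0],
    [-8,0,0],
    [-8,0,0],
    [-8,0,0],
    [-8,0,0],
    [-8,0,0],
    [-8,0,0],
    [-6,0,0],
    [-4,0,0],
    [-4,0,0],
    [-3,0,0],
    [0,0,0]
  ],
  "delta_rot": [
    [0,0,0],
    [0,0,0],
    [0,0,0],
    [0,0,0],
    [0,0,0],
    [0,0,0],
    [0,0,0],
    [0,0,0],
    [0,0,0],
    [0,0,0],
    [0,0,0],
    [0,0,0],
    [0,0,0],
    [0,0,0],
    [0,0,0],
    [0,0,0],
    [0,0,0],
    [0,0,0],
    [0,0,0]
  ],
  "fingers": [0,0,0,0,0,0,0,0,0,0,0,0,0,0,0,0,0,0,0]
}}

```text
clock: 4.97
tcp_pos: [623.0, 43.4, 76.0]
orientation: [[-0.078, 0.997, 0.002], [0.997, 0.078, 0.001], [0.0, 0.002, -1.0]]
force: [-0.2, 3.2, 3.2]
gripper_width: 0.002
grasp_force: 1.7
```

Request:
{"op": "play_rows", "data": {
  "translation": [
    [-4,0,0],
    [-3,0,0],
    [-3,0,0],
    [-2,0,0],
    [-2,0,0],
    [0,0,0]
  ],
  "delta_rot": [
    [0,0,0],
    [0,0,0],
    [0,0,0],
    [0,0,0],
    [0,0,0],
    [0,0,0]
  ],
  "fingers": [0,0,0,0,0,0]
}}

```text
clock: 5.72
tcp_pos: [624.0, 31.4, 75.9]
orientation: [[-0.078, 0.997, 0.002], [0.997, 0.078, 0.003], [0.003, 0.002, -1.0]]
force: [0.0, 17.0, 6.0]
gripper_width: 0.003
grasp_force: 8.6
```

Request:
{"op": "play_rows", "data": {
  "translation": [
    [-2,0,0],
    [-2,0,0],
    [0,0,0]
  ],
  "delta_rot": [
    [0,0,0],
    [0,0,0],
    [0,0,0]
  ],
  "fingers": [0,0,0]
}}

```text
clock: 6.1
tcp_pos: [624.0, 31.1, 76.0]
orientation: [[-0.078, 0.997, 0.001], [0.997, 0.078, 0.007], [0.007, 0.002, -1.0]]
force: [-1.0, 43.2, 8.3]
gripper_width: 0.007
grasp_force: 21.5
```

Request:
{"op": "play_rows", "data": {
  "translation": [
    [4,0,0],
    [10,0,0],
    [15,0,0],
    [0,0,-30],
    [0,0,-40],
    [0,0,-40],
    [0,0,-40],
    [0,0,-40],
    [0,-30,-30],
    [0,-30,-10],
    [0,-30,-10],
    [0,-30,0],
    [0,-30,0],
    [0,0,0]
  ],
  "delta_rot": [
    [0,0,0],
    [0,0,0],
    [0,0,0],
    [0,0,0],
    [0,0,0],
    [0,0,0],
    [0,0,0],
    [0,0,0],
    [-0.1,0,0],
    [-0.1,0,0],
    [-0.1,0,0],
    [-0.1,0,0],
    [0,0,0],
    [0,0,0]
  ],
  "fingers": [0,0,0,0,0,0,0,0,0,0,0,0,0,0]
}}

```text
clock: 7.85
tcp_pos: [472.2, 42.9, 284.8]
orientation: [[-0.078, 0.918, 0.388], [0.997, 0.071, 0.03], [0.0, 0.389, -0.921]]
force: [0.5, 0.2, 0.2]
gripper_width: 0.007
grasp_force: 0.0
```

Run:
```python
from h import *
s=r.get_state();print(np.round(s['q'],4).tolist(),np.round(s['tcp_pos'],2).tolist(),np.round(s['orientation'],4).tolist(),s['clock'])
im=snap('top','t1.png'); im2=snap('side','s1.png')
a=cv2.convertScaleAbs(im[145:245,220:320,::-1],alpha=1.6);b=cv2.convertScaleAbs(im2[160:270,230:360,::-1],alpha=1.5)
cv2.imwrite('pics/c3.png',np.hstack([cv2.resize(a,(400,400),interpolation=2),cv2.resize(b,(400,338),interpolation=2)[:338].copy() if 0 else cv2.resize(b,(400,400),interpolation=2)]))
```

```text
[-0.0837, 0.0734, 2.0634, 0.1093, 0.6128, -0.2384] [472.18, 42.94, 284.82] [[-0.0776, 0.9185, 0.3878], [0.997, 0.0714, 0.0305], [0.0003, 0.389, -0.9213]] 7.85
```

View pics/c3.png

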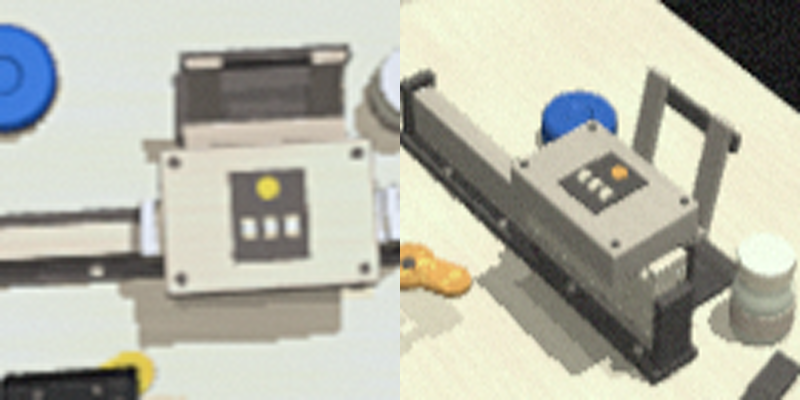

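Carriage is home against the stop and the lock lies flat on it (corners in the left half about (161,156), (372,143), (378,283), (168,296)). Next I'll fit a small kinematic model for planning the wrist flip.

```bash
cat >> h.py <<'E'
from scipy.optimize import least_squares
D=[([1.207,0.491,1.559,0,1.092,-.106],[159.328,604.368,225.661]),([.107,.5242,1.5736,-.0001,1.0444,.0318],[616.49,132.47,199.87]),([-0.0837,0.0734,2.0634,0.1093,0.6128,-0.2384],[472.18,42.94,284.82])]
def e(ax,t):return Ro.from_euler(ax,t)
def fkm(q,k,yaw0=-np.pi/2):
    a,L1,L2,hd,d,b=k[:6]
    R1=e('z',q[0]);R2=R1*e('y',q[1]);R3=R2*e('y',q[2]);RT=R3*e('z',q[3])*e('y',q[4])*e('z',q[5]+yaw0)
    return R1.apply([a,b,hd+d])+R2.apply([0,0,L1])+R3.apply([0,0,L2])+RT.apply([0,0,d]),RT.as_matrix()
E
python3 - <<'E'
from h import *
f=lambda k:np.concatenate([(fkm(q,k)[0]-np.array(p)) for q,p in D]+[.01*(k-np.array([50,425,425,46,250,66]))])
s=least_squares(f,[50,425,425,46,250,66]);print(s.x.round(1).tolist(),s.fun[:9].round(1))
S=r.get_state()
for y in(np.pi/2,-np.pi/2):print(fkm(S['q'],s.x,y)[1].round(3)-np.round(S['orientation'],3))
P=lambda x,y,z:onz('top',220+x/4,145+y/4,z)
L=np.array([P(*p,110) for p in((161,156),(372,143),(378,283),(168,296))]);print(L.round(1),L.mean(0).round(1))
c=L.mean(0)-O;print('lock in rail',c@RX,c@RY)
print('ledge/arm',[ (np.array(P(x,y,z))-O)@np.array([RX,RY]).T for x,y,z in((180,62,147),(350,50,147))])
for cam,z in(('top',110),):
    pass
SS=lambda x,y:(230+x/400*130,160+y/400*110)
L2=np.array([onz('side',*SS(x-400,y),110) for x,y in((512,165),(592,125),(697,205),(614,262))]);print(L2.round(1),[(l-O)@RX for l in L2],[(l-O)@RY for l in L2])
E
```

```text
[-15.8, 591.1, 403.0, -109.4, 258.8, 66.0] [-0.3 -1.1  0.5  1.1  0.2 -0.1  0.1 -0.  -0.3]
[[0. 0. 0.]
 [0. 0. 0.]
 [0. 0. 0.]]
[[ 0.156 -1.836  0.   ]
 [-1.994 -0.144  0.   ]
 [ 0.    -0.782  0.   ]]
[[ 669.8    6.7  110. ]
 [ 680.3 -130.9  110. ]
 [ 588.6 -135.2  110. ]
 [ 578.4    0.9  110. ]] [629.3 -64.6 110. ]
lock in rail -0.15817204056255604 0.8767186128505813
ledge/arm [array([99.23319557, 53.57671806]), array([101.10142827, -54.96618765])]
[[ 582.5   -1.3  110. ]
 [ 668.8    0.7  110. ]
 [ 682.3 -130.2  110. ]
 [ 587.9 -141.7  110. ]] [np.float64(-42.3671266124476), np.float64(43.79559038283134), np.float64(48.13720252540201), np.float64(-46.825847093446136)] [np.float64(67.3253718541374), np.float64(63.303380767376375), np.float64(-68.21871778963686), np.float64(-73.15116864422518)]
```

```bash
cat >> h.py <<'E'
K=np.array([-15.8,591.1,403.0,-109.4,258.8,66.0]);Y0=np.pi/2
LO=np.array([-3.1,-.84,.05,-1.13,.06,-2.69]);HI=np.array([3.1,2.19,2.79,4.28,2.93,2.69])
def ik(p,R,q0,k=K):
    def f(q):
        P,M=fkm(q,k,Y0);return np.concatenate([(P-p)/100,(M-R).ravel()])
    s=least_squares(f,np.clip(q0,LO+1e-3,HI-1e-3),bounds=(LO,HI));return s.x,s.cost
def fork(el=15,sgn=1):
    t=np.radians(el);z=RX*np.cos(t)-np.array([0,0,1])*np.sin(t);y=RY*sgn;return np.array([np.cross(y,z),y,z]).T
E
python3 - <<'E'
from h import *
S=r.get_state();q0=np.array(S['q'])
for sg in(1,-1):
  for (x,z) in((-120,170),(-60,72),(26,140)):
    for s5 in ((3.1,1.3),(0.1,.2)):
      q,c=ik(W(x,0,z),fork(15,sg),[-.1,.3,2.5,s5[0],s5[1],1.5 if sg>0 else -1.5]);print(sg,x,z,q.round(2),round(c,5))
E
```

```text
1 -120 170 [-0.58  0.6   2.67  2.51  1.41  1.49] 0.0
1 -120 170 [-0.58  0.6   2.67  2.51  1.41  1.49] 0.0
1 -60 72 [-0.47  0.88  2.55  2.63  1.56  1.42] 0.0
1 -60 72 [-0.47  0.88  2.55  2.63  1.56  1.42] 0.0
1 26 140 [-0.36  0.69  2.33  2.7   1.2   1.63] 0.0
1 26 140 [-0.36  0.69  2.33  2.7   1.2   1.63] 0.0
-1 -120 170 [-0.58  0.6   2.67  2.51  1.41 -1.65] 0.0
-1 -120 170 [-0.58  0.6   2.67  2.51  1.41 -1.65] 0.0
-1 -60 72 [-0.47  0.88  2.55  2.63  1.56 -1.72] 0.0
-1 -60 72 [-0.47  0.88  2.55  2.63  1.56 -1.72] 0.0
-1 26 140 [-0.36  0.69  2.33  2.7   1.2  -1.52] 0.0
-1 26 140 [-0.36  0.69  2.33  2.7   1.2  -1.52] 0.0
```

```bash
cat >> h.py <<'E'
def qrows(qs,k=K,p0=None,R0=None,nd=3):
    P,R=fkm(qs[0],k,Y0)
    T=[];Wv=[]
    for q in qs[1:]:
        p2,R2=fkm(q,k,Y0);t=np.round(R.T@(p2-P)).astype(int);w=np.round(Ro.from_matrix(R.T@R2).as_rotvec(),nd)
        T.append(t.tolist());Wv.append(w.tolist());P=P+R@t;R=R@Ro.from_rotvec(w).as_matrix()
    print(T);print(Wv);print('max',max(np.linalg.norm(T,axis=1)),max(np.linalg.norm(Wv,axis=1)))
    return P,R
E
python3 - <<'E'
from h import *
S=r.get_state();q0=np.array(S['q'])
for sg in(1,-1):
    qT,c=ik(W(-90,0,160),fork(15,sg),[-.5,.6,2.6,2.6,1.4,1.5*sg]);print(sg,qT.round(3))
    for qa in([-.3,.3,2.2,1.3,1.0,.6*sg],):
        path=[q0+(qT-q0)*i/10 for i in range(11)]
        for q in path:
            p,R=fkm(q,K,Y0);w=p-R[:,2]*258;print(p.round(),R[:,2].round(2),'wr',w.round(), 'el')
E
```

```text
1 [-0.517  0.626  2.6    2.565  1.379  1.523]
[475.  43. 285.] [ 0.39  0.03 -0.92] wr [374.  35. 523.] el
[448.  67. 239.] [ 0.26  0.19 -0.95] wr [382.  18. 484.] el
[430.  96. 210.] [ 0.17  0.37 -0.91] wr [385.   1. 446.] el
[423. 124. 196.] [ 0.15  0.54 -0.83] wr [384. -15. 409.] el
[430. 144. 192.] [ 0.2   0.68 -0.71] wr [379. -31. 375.] el
[449. 151. 195.] [ 0.31  0.76 -0.57] wr [370. -45. 343.] el
[477. 141. 199.] [ 0.46  0.77 -0.44] wr [358. -57. 314.] el
[507. 111. 200.] [ 0.63  0.69 -0.34] wr [344. -68. 287.] el
[532.  63. 193.] [ 0.79  0.54 -0.27] wr [328. -77. 264.] el
[545.   0. 180.] [ 0.91  0.33 -0.25] wr [310. -84. 244.] el
[540. -72. 160.] [ 0.96  0.07 -0.26] wr [291. -89. 227.] el
-1 [-0.517  0.626  2.6    2.565  1.379 -1.618]
[475.  43. 285.] [ 0.39  0.03 -0.92] wr [374.  35. 523.] el
[448.  67. 239.] [ 0.26  0.19 -0.95] wr [382.  18. 484.] el
[430.  96. 210.] [ 0.17  0.37 -0.91] wr [385.   1. 446.] el
[423. 124. 196.] [ 0.15  0.54 -0.83] wr [384. -15. 409.] el
[430. 144. 192.] [ 0.2   0.68 -0.71] wr [379. -31. 375.] el
[449. 151. 195.] [ 0.31  0.76 -0.57] wr [370. -45. 343.] el
[477. 141. 199.] [ 0.46  0.77 -0.44] wr [358. -57. 314.] el
[507. 111. 200.] [ 0.63  0.69 -0.34] wr [344. -68. 287.] el
[532.  63. 193.] [ 0.79  0.54 -0.27] wr [328. -77. 264.] el
[545.   0. 180.] [ 0.91  0.33 -0.25] wr [310. -84. 244.] el
[540. -72. 160.] [ 0.96  0.07 -0.26] wr [291. -89. 227.] el
```

Run:
```python
from h import *
S=r.get_state();q0=np.array(S['q']);print(q0.round(3),np.round(S['tcp_pos'],1))
for sg in(1,-1):
    qT,c=ik(W(-90,0,160),fork(15,sg),[-.5,.6,2.6,2.6,1.4,1.5*sg])
    qrows([q0+(qT-q0)*i/24 for i in range(13)])
```

```text
[-0.084  0.076  2.059  0.109  0.613 -0.238] [474.5  42.8 285.6]
[[10, -18, 15], [8, -17, 15], [5, -16, 14], [4, -13, 12], [3, -12, 12], [2, -10, 10], [2, -8, 9], [4, -6, 8], [4, -5, 7], [5, -4, 4], [7, -3, 4], [9, -4, 2]]
[[0.063, 0.062, 0.177], [0.066, 0.058, 0.179], [0.066, 0.054, 0.179], [0.067, 0.05, 0.181], [0.068, 0.047, 0.181], [0.068, 0.044, 0.182], [0.069, 0.043, 0.182], [0.068, 0.041, 0.181], [0.069, 0.04, 0.182], [0.069, 0.04, 0.18], [0.07, 0.039, 0.179], [0.071, 0.039, 0.178]]
max 25.475478405713993 0.19940160480798544
[[10, -18, 15], [10, -16, 15], [9, -14, 14], [9, -11, 12], [8, -9, 12], [8, -6, 10], [8, -4, 9], [6, -1, 8], [7, 1, 7], [5, 3, 4], [6, 6, 4], [4, 8, 2]]
[[0.059, 0.066, 0.046], [0.053, 0.069, 0.048], [0.045, 0.073, 0.049], [0.039, 0.074, 0.049], [0.03, 0.077, 0.051], [0.022, 0.078, 0.051], [0.013, 0.08, 0.051], [0.003, 0.079, 0.051], [-0.005, 0.079, 0.05], [-0.015, 0.079, 0.05], [-0.025, 0.076, 0.048], [-0.034, 0.074, 0.047]]
max 25.475478405713993 0.09976472322419383
```

Request:
{"op": "play_rows", "data": {
  "translation": [
    [10,-18,15],
    [10,-16,15],
    [9,-14,14],
    [9,-11,12],
    [8,-9,12],
    [8,-6,10],
    [8,-4,9],
    [6,-1,8],
    [7,1,7],
    [5,3,4],
    [6,6,4],
    [4,8,2],
    [0,0,0]
  ],
  "delta_rot": [
    [0.059,0.066,0.046],
    [0.053,0.069,0.048],
    [0.045,0.073,0.049],
    [0.039,0.074,0.049],
    [0.03,0.077,0.051],
    [0.022,0.078,0.051],
    [0.013,0.08,0.051],
    [0.003,0.079,0.051],
    [-0.005,0.079,0.05],
    [-0.015,0.079,0.05],
    [-0.025,0.076,0.048],
    [-0.034,0.074,0.047],
    [0,0,0]
  ],
  "fingers": [0,0,0,0,0,0,0,0,0,0,0,0,0]
}}

```text
clock: 9.57
tcp_pos: [448.8, 151.0, 194.4]
orientation: [[0.295, 0.905, 0.305], [0.497, -0.418, 0.76], [0.816, -0.073, -0.574]]
force: [0.6, 0.1, 0.2]
gripper_width: 0.006
grasp_force: 0.0
```

Run:
```python
from h import *
S=r.get_state();q0=np.array(S['q']);print(q0.round(4).tolist(),np.round(S['tcp_pos'],2).tolist(),S['clock'])
D[2]=([-0.084,0.076,2.059,0.109,0.613,-0.238],[474.5,42.8,285.6])
D2=D+[(q0,S['tcp_pos'])]
f=lambda k:np.concatenate([(fkm(q,k)[0]-np.array(p)) for q,p in D2]+[.003*(k-K)])
s=least_squares(f,K);print(s.x.round(1).tolist(),s.fun[:12].round(1));K=s.x
qT,c=ik(W(-90,0,160),fork(15,-1),[-.5,.6,2.6,2.6,1.4,-1.5],K);print(qT.round(3),c)
qrows([q0+(qT-q0)*i/12 for i in range(13)],K)
```

```text
[-0.3056, 0.4085, 2.3004, 1.3493, 0.9922, -0.959] [448.75, 150.96, 194.37] 9.575
[-34.6, 597.2, 415.9, -104.5, 271.6, 63.7] [  0.3  -6.1   4.7  -3.2  -2.6   3.4  -2.5  -1.6   4.5  12.8   2.8 -12.6]
[-0.533  0.645  2.591  2.551  1.387 -1.625] 1.5203322023998352e-27
[[4, 10, 0], [3, 12, -1], [3, 14, -3], [1, 16, -4], [1, 19, -5], [-1, 21, -6], [-2, 22, -6], [-3, 24, -8], [-4, 26, -8], [-6, 28, -8], [-8, 28, -9], [-9, 30, -10]]
[[-0.045, 0.069, 0.045], [-0.054, 0.065, 0.042], [-0.062, 0.061, 0.039], [-0.07, 0.055, 0.036], [-0.078, 0.049, 0.032], [-0.085, 0.043, 0.028], [-0.091, 0.036, 0.023], [-0.097, 0.028, 0.018], [-0.101, 0.021, 0.013], [-0.106, 0.012, 0.008], [-0.109, 0.004, 0.001], [-0.111, -0.004, -0.005]]
max 32.87856444554719 0.11118453129819814
```

```bash
cat >> h.py <<'E'
def fkm(q,k,yaw0=np.pi/2):
    a,L1,L2,hd,d,b,eo=k[:7]
    R1=e('z',q[0]);R2=R1*e('y',q[1]);R3=R2*e('y',q[2]);RT=R3*e('z',q[3])*e('y',q[4])*e('z',q[5]+yaw0)
    return R1.apply([a,b,hd+d])+R2.apply([0,0,L1])+R3.apply([eo,0,L2])+RT.apply([0,0,d]),RT.as_matrix()
D[2]=([-0.084,0.076,2.059,0.109,0.613,-0.238],[474.5,42.8,285.6])
D.append(([-0.3056, 0.4085, 2.3004, 1.3493, 0.9922, -0.959],[448.75, 150.96, 194.37]))
def fit():
    k0=np.array([50,450,450,46,250,66,0.])
    f=lambda k:np.concatenate([(fkm(q,k)[0]-np.array(p)) for q,p in D]+[.005*(k-k0)])
    s=least_squares(f,k0);print(s.x.round(1).tolist(),s.fun[:-7].round(1));return s.x
E
python3 - <<'E'
from h import *
K=fit();q0=np.array(r.get_state()['q'])
qT,c=ik(W(-90,0,160),fork(15,-1),[-.5,.6,2.6,2.6,1.4,-1.5],K);print(qT.round(3),c)
path=[q0+(qT-q0)*i/12 for i in range(13)]
print([fkm(q,K)[0].round().tolist() for q in path[::3]])
qrows(path,K)
E
```

```text
[-0.1, 587.0, 411.1, -64.2, 260.7, 66.1, 43.1] [ 0.1 -0.1 -0.   0.   0.2  0.1 -0.  -0.1 -0.1 -0.   0.   0. ]
[-0.521  0.746  2.544  2.568  1.433 -1.654] 3.4446197416947223e-20
[[449.0, 151.0, 194.0], [484.0, 137.0, 200.0], [520.0, 91.0, 198.0], [543.0, 18.0, 184.0], [540.0, -72.0, 160.0]]
[[4, 10, 1], [3, 12, 0], [3, 15, -2], [1, 17, -3], [1, 20, -4], [-1, 21, -5], [-2, 23, -5], [-4, 25, -7], [-5, 27, -7], [-7, 28, -7], [-8, 29, -8], [-10, 30, -8]]
[[-0.041, 0.072, 0.046], [-0.05, 0.069, 0.044], [-0.061, 0.063, 0.04], [-0.069, 0.058, 0.036], [-0.077, 0.051, 0.033], [-0.085, 0.045, 0.027], [-0.092, 0.036, 0.023], [-0.099, 0.029, 0.017], [-0.103, 0.02, 0.01], [-0.108, 0.011, 0.005], [-0.11, 0.001, -0.003], [-0.113, -0.007, -0.009]]
max 32.61901286060018 0.11357376457615553
```

Request:
{"op": "play_rows", "data": {
  "translation": [
    [4,10,1],
    [3,12,0],
    [3,15,-2],
    [1,17,-3],
    [1,20,-4],
    [-1,21,-5],
    [-2,23,-5],
    [-4,25,-7],
    [-5,27,-7],
    [-7,28,-7],
    [-8,29,-8],
    [-10,30,-8],
    [0,0,0],
    [0,0,0]
  ],
  "delta_rot": [
    [-0.041,0.072,0.046],
    [-0.05,0.069,0.044],
    [-0.061,0.063,0.04],
    [-0.069,0.058,0.036],
    [-0.077,0.051,0.033],
    [-0.085,0.045,0.027],
    [-0.092,0.036,0.023],
    [-0.099,0.029,0.017],
    [-0.103,0.02,0.01],
    [-0.108,0.011,0.005],
    [-0.11,0.001,-0.003],
    [-0.113,-0.007,-0.009],
    [0,0,0],
    [0,0,0]
  ],
  "fingers": [0,0,0,0,0,0,0.7,0.7,0.7,0.7,0.7,0.7,0.7,0.7]
}}

```text
clock: 11.32
tcp_pos: [539.3, -70.7, 161.6]
orientation: [[0.256, 0.074, 0.964], [0.018, -0.997, 0.072], [0.967, -0.001, -0.256]]
force: [0.1, 0.4, -0.5]
gripper_width: 0.695
grasp_force: 0.0
```

Run:
```python
from h import *
s=r.get_state();print(np.round(s['q'],3),np.round(s['tcp_pos'],1),W(-90,0,160))
print('xyz rail',[(np.array(s['tcp_pos'])-O)@v for v in(RX,RY,[0,0,1])])
p,R=rows(W(-90,0,160),fork(15,-1),3)
# approach: tip upper corner U in rail (x,z)
t=np.radians(15);dz=np.array([np.cos(t),-np.sin(t)]);up=np.array([np.sin(t),np.cos(t)])
T=lambda u:np.array(u)-11*dz-10*up
for u in((-75,150),(-75,66),(-27,66)):print(u,T(u).round(1))
# lift
for ph in(0,5,10,15,25,35,45,55,65,75,85,95,105):
    a=np.radians(ph);U=np.array([18-46*np.cos(a),80+46*np.sin(a)]) if ph<=15 else np.array([46.5,72.5])+76*np.array([-np.cos(a),np.sin(a)])
    print(ph,U.round(1),T(U).round(1))
```

```text
[-0.522  0.743  2.546  2.562  1.434 -1.653] [539.3 -70.7 161.6] [539.71923548 -71.77808264 160.        ]
xyz rail [np.float64(-90.3931160438021), np.float64(1.0794182645128099), np.float64(161.59556706130033)]
T [[0, 0, 0], [-1, 1, 1], [0, 0, 0]] 
rot [-0.001, -0.001, -0.0] x 3 end [540.  -71.7 160.4]
(-75, 150) [-88.2 143.2]
(-75, 66) [-88.2  59.2]
(-27, 66) [-40.2  59.2]
0 [-28.  80.] [-41.2  73.2]
5 [-27.8  84. ] [-41.   77.2]
10 [-27.3  88. ] [-40.5  81.2]
15 [-26.4  91.9] [-39.6  85.1]
25 [-22.4 104.6] [-35.6  97.8]
35 [-15.8 116.1] [-29.  109.3]
45 [ -7.2 126.2] [-20.5 119.4]
55 [  2.9 134.8] [-10.3 127.9]
65 [ 14.4 141.4] [  1.2 134.6]
75 [ 26.8 145.9] [ 13.6 139.1]
85 [ 39.9 148.2] [ 26.7 141.4]
95 [ 53.1 148.2] [ 39.9 141.4]
105 [ 66.2 145.9] [ 53.  139.1]
```

Request:
{"op": "play_rows", "data": {
  "translation": [
    [-25,1,7],
    [-25,0,7],
    [-25,0,7],
    [-23,0,8],
    [0,0,0],
    [3,0,12],
    [3,0,12],
    [3,0,11],
    [3,0,11],
    [0,0,0]
  ],
  "delta_rot": [
    [0,0,0],
    [0,0,0],
    [0,0,0],
    [0,0,0],
    [0,0,0],
    [0,0,0],
    [0,0,0],
    [0,0,0],
    [0,0,0],
    [0,0,0]
  ],
  "fingers": [0.7,0.7,0.7,0.7,0.7,0.7,0.7,0.7,0.7,0.7]
}}

```text
clock: 12.58
tcp_pos: [589.7, -68.8, 59.5]
orientation: [[0.255, 0.071, 0.964], [0.019, -0.997, 0.068], [0.967, 0.001, -0.256]]
force: [-1.6, -0.8, -0.5]
gripper_width: 0.702
grasp_force: 0.0
```

Run:
```python
from h import *
s=r.get_state();print(np.round(s['q'],3),np.round(s['force'],1),s['clock'])
print('xyz rail',[round(float((np.array(s['tcp_pos'])-O)@v),1) for v in(RX,RY,[0,0,1])])
im=snap('side','s2.png')
cv2.imwrite('pics/c4.png',cv2.resize(cv2.convertScaleAbs(im[150:270,200:360,::-1],alpha=1.5),(800,600),interpolation=2))
```

```text
[-0.441  1.007  2.41   2.649  1.554 -1.705] [-1.6 -0.8 -0.5] 12.575
xyz rail [-40.0, -0.6, 59.5]
```

View pics/c4.png

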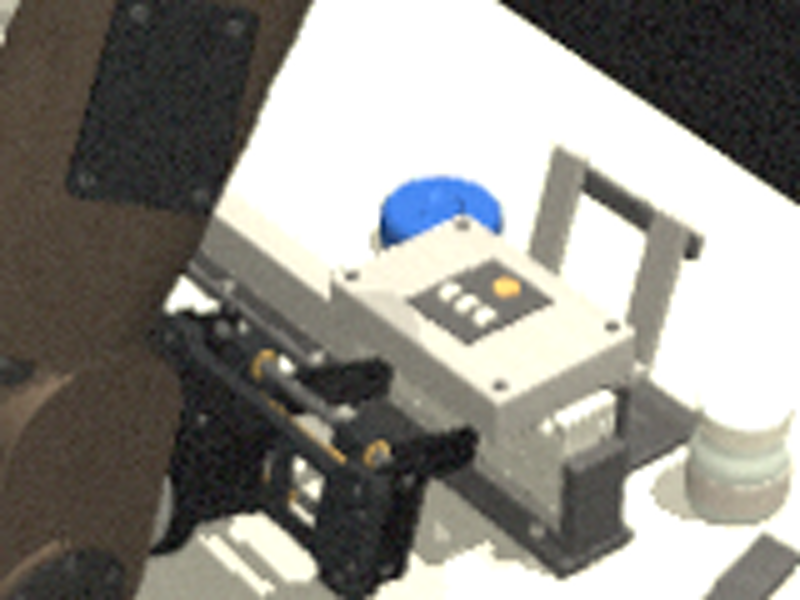

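Request:
{"op": "play_rows", "data": {
  "translation": [
    [4,0,-1],
    [4,0,-1],
    [5,0,-2],
    [4,0,-1],
    [4,0,-1],
    [4,0,0],
    [0,0,0]
  ],
  "delta_rot": [
    [0,0,0],
    [0,0,0],
    [0,0,0],
    [0,0,0],
    [0,0,0],
    [0,0,0],
    [0,0,0]
  ],
  "fingers": [0.7,0.7,0.7,0.7,0.7,0.7,0.7]
}}

```text
clock: 13.5
tcp_pos: [589.6, -69.1, 84.9]
orientation: [[0.257, 0.07, 0.964], [0.018, -0.998, 0.068], [0.966, 0.0, -0.257]]
force: [-1.1, -0.7, -1.5]
gripper_width: 0.7
grasp_force: 0.5
```

```bash
cat >> h.py <<'E'
def where():
    s=r.get_state();print([round(float((np.array(s['tcp_pos'])-O)@v),1) for v in(RX,RY,[0,0,1])],np.round(s['force'],1),s['clock'])
def lift(phs):
    s=r.get_state();p=np.array(s['tcp_pos'])-O;c=np.array([p@RX,p[2]]);t=np.radians(15);dz=np.array([np.cos(t),-np.sin(t)]);up=np.array([np.sin(t),np.cos(t)]);o=[]
    for ph in phs:
        a=np.radians(ph);T=np.array([46.5,72.5])+76*np.array([-np.cos(a),np.sin(a)])-11*dz-10*up
        d=np.round([(T-c)@up,(T-c)@dz]).astype(int);o.append([int(d[0]),0,int(d[1])]);c=c+up*d[0]+dz*d[1]
    print(o)
E
python3 - <<'E'
from h import *
where();lift([18,21,25,29,33,37,41,45,49,53,57])
E
```

```text
[-40.1, -0.8, 84.9] [-1.1 -0.7 -1.5] 13.5
[[4, 0, 0], [4, 0, 0], [6, 0, 1], [5, 0, 1], [5, 0, 2], [5, 0, 1], [5, 0, 3], [4, 0, 2], [5, 0, 3], [4, 0, 3], [4, 0, 3]]
```

Request:
{"op": "play_rows", "data": {
  "translation": [
    [4,0,0],
    [4,0,0],
    [6,0,1],
    [5,0,1],
    [5,0,2],
    [5,0,1],
    [5,0,3],
    [4,0,2],
    [5,0,3],
    [4,0,3],
    [4,0,3],
    [0,0,0]
  ],
  "delta_rot": [
    [0,0,0],
    [0,0,0],
    [0,0,0],
    [0,0,0],
    [0,0,0],
    [0,0,0],
    [0,0,0],
    [0,0,0],
    [0,0,0],
    [0,0,0],
    [0,0,0],
    [0,0,0]
  ],
  "fingers": [0.7,0.7,0.7,0.7,0.7,0.7,0.7,0.7,0.7,0.7,0.7,0.7]
}}

```text
clock: 15.0
tcp_pos: [621.2, -66.9, 129.4]
orientation: [[0.256, 0.07, 0.964], [0.018, -0.998, 0.068], [0.966, 0.0, -0.257]]
force: [-0.2, -0.1, -0.4]
gripper_width: 0.704
grasp_force: 0.4
```

Run:
```python
from h import *
where();lift([60,64,67,70,73,76,79,82,85,88,91,94,97,100,103])
im=snap('side','s3.png')
cv2.imwrite('pics/c5.png',cv2.resize(cv2.convertScaleAbs(im[150:270,200:360,::-1],alpha=1.5),(800,600),interpolation=2))
```

```text
[-8.3, -0.8, 129.4] [-0.2 -0.1 -0.4] 15.0
[[3, 0, 3], [4, 0, 4], [2, 0, 3], [3, 0, 3], [2, 0, 3], [2, 0, 4], [2, 0, 3], [1, 0, 4], [2, 0, 4], [1, 0, 3], [1, 0, 4], [1, 0, 4], [1, 0, 4], [0, 0, 4], [0, 0, 4]]
```

View pics/c5.png

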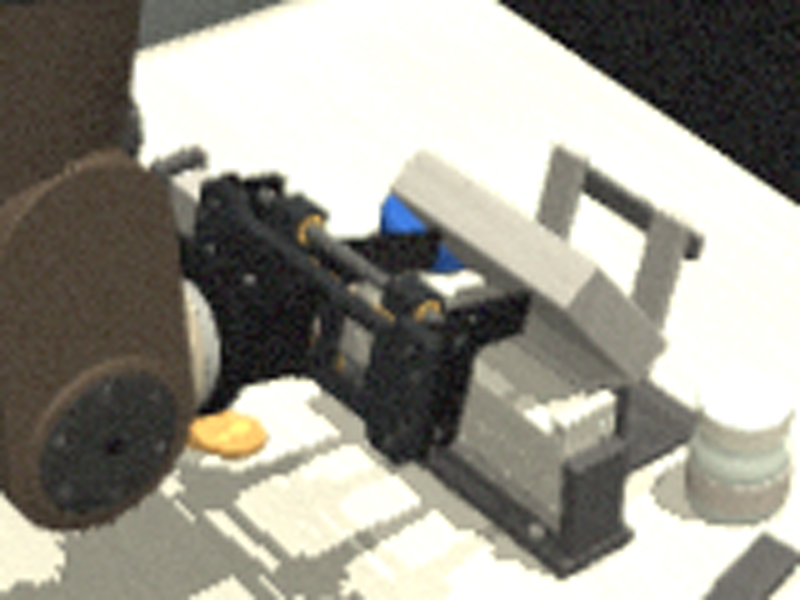

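The lock is tipped to about 55°, its far edge rests on the ledge, and the fingers are under the back plate (tips near (440,245) and (525,300)). Continuing slowly.

Request:
{"op": "play_rows", "data": {
  "translation": [
    [3,0,3],
    [4,0,4],
    [2,0,3],
    [3,0,3],
    [2,0,3],
    [2,0,4],
    [1,0,2],
    [1,0,2],
    [1,0,2],
    [1,0,2],
    [1,0,2],
    [1,0,2],
    [0,0,2],
    [0,0,0]
  ],
  "delta_rot": [
    [0,0,0],
    [0,0,0],
    [0,0,0],
    [0,0,0],
    [0,0,0],
    [0,0,0],
    [0,0,0],
    [0,0,0],
    [0,0,0],
    [0,0,0],
    [0,0,0],
    [0,0,0],
    [0,0,0],
    [0,0,0]
  ],
  "fingers": [0.7,0.7,0.7,0.7,0.7,0.7,0.7,0.7,0.7,0.7,0.7,0.7,0.7,0.7]
}}

```text
clock: 16.8
tcp_pos: [659.5, -64.2, 141.4]
orientation: [[0.257, 0.07, 0.964], [0.018, -0.998, 0.068], [0.966, 0.0, -0.258]]
force: [-0.5, 0.3, -0.7]
gripper_width: 0.701
grasp_force: 0.0
```

Run:
```python
from h import *
where();lift([88,91,94,97,100,103])
im=snap('side','s4.png')
cv2.imwrite('pics/c6.png',cv2.resize(cv2.convertScaleAbs(im[150:270,200:360,::-1],alpha=1.5),(800,600),interpolation=2))
```

```text
[30.0, -0.8, 141.4] [-0.5  0.3 -0.7] 16.8
[[0, 0, 1], [1, 0, 3], [1, 0, 4], [1, 0, 4], [0, 0, 4], [1, 0, 4]]
```

View pics/c6.png

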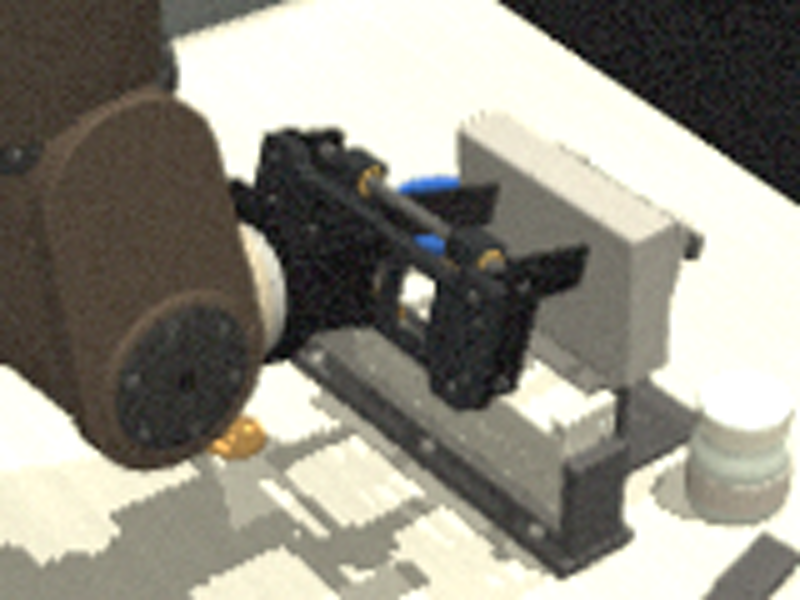

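Request:
{"op": "play_rows", "data": {
  "translation": [
    [0,0,3],
    [0,0,3],
    [0,0,3],
    [0,0,3],
    [0,0,2],
    [0,0,2],
    [0,0,1],
    [0,0,1],
    [0,0,0]
  ],
  "delta_rot": [
    [0,0,0],
    [0,0,0],
    [0,0,0],
    [0,0,0],
    [0,0,0],
    [0,0,0],
    [0,0,0],
    [0,0,0],
    [0,0,0]
  ],
  "fingers": [0.7,0.7,0.7,0.7,0.7,0.7,0.7,0.7,0.7]
}}

```text
clock: 17.98
tcp_pos: [676.8, -63.0, 136.8]
orientation: [[0.257, 0.07, 0.964], [0.018, -0.998, 0.068], [0.966, 0.0, -0.258]]
force: [-0.1, 0.5, -0.5]
gripper_width: 0.7
grasp_force: 0.0
```

Request:
{"op": "play_rows", "data": {
  "translation": [
    [0,0,1],
    [0,0,1],
    [0,0,1],
    [0,0,0]
  ],
  "delta_rot": [
    [0,0,0],
    [0,0,0],
    [0,0,0],
    [0,0,0]
  ],
  "fingers": [0.7,0.7,0.7,0.7]
}}

```text
clock: 18.48
tcp_pos: [679.7, -62.8, 136.0]
orientation: [[0.257, 0.07, 0.964], [0.018, -0.998, 0.068], [0.966, -0.0, -0.257]]
force: [0.4, -0.2, -0.1]
gripper_width: 0.698
grasp_force: 0.0
```

Request:
{"op": "play_rows", "data": {
  "translation": [
    [0,0,1],
    [0,0,1],
    [0,0,1],
    [0,0,0]
  ],
  "delta_rot": [
    [0,0,0],
    [0,0,0],
    [0,0,0],
    [0,0,0]
  ],
  "fingers": [0.7,0.7,0.7,0.7]
}}

```text
clock: 18.98
tcp_pos: [680.8, -62.7, 135.6]
orientation: [[0.258, 0.069, 0.964], [0.017, -0.998, 0.066], [0.966, -0.001, -0.258]]
force: [-25.0, -2.5, 10.8]
gripper_width: 0.699
grasp_force: 13.6
```

Run:
```python
from h import *
where()
im=snap('side','s5.png')
cv2.imwrite('pics/c7.png',cv2.resize(cv2.convertScaleAbs(im[170:260,260:380,::-1],alpha=1.5),(800,600),interpolation=2))
```

```text
[51.4, -0.8, 135.6] [-25.   -2.5  10.8] 18.975
```

View pics/c7.png

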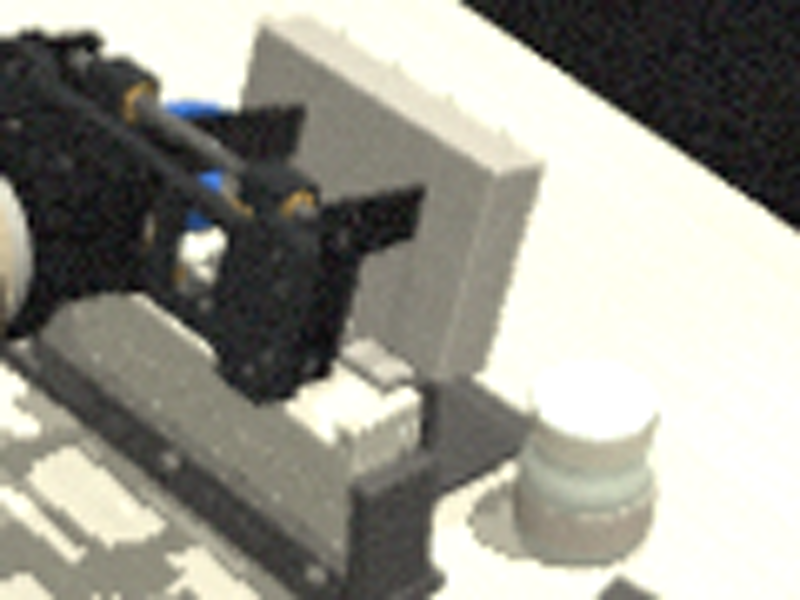

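Request:
{"op": "play_rows", "data": {
  "translation": [
    [0,0,-3],
    [0,0,-5],
    [0,0,-12],
    [0,0,-20],
    [0,0,-25],
    [10,0,-25],
    [10,0,-25],
    [0,0,0]
  ],
  "delta_rot": [
    [0,0,0],
    [0,0,0],
    [0,0,0],
    [0,0,0],
    [0,0,0],
    [0,0,0],
    [0,0,0],
    [0,0,0]
  ],
  "fingers": [0.7,0.7,0.7,0.7,0.7,0.7,0.7,0.7]
}}

```text
clock: 20.02
tcp_pos: [575.8, -70.3, 185.0]
orientation: [[0.257, 0.069, 0.964], [0.018, -0.998, 0.067], [0.966, 0.0, -0.257]]
force: [0.1, -0.1, -0.5]
gripper_width: 0.699
grasp_force: 0.0
```

Run:
```python
from h import *
where()
t=np.radians(15)
def C(x,y,z): return W(72.4+x*np.cos(t)+z*np.sin(t),y,65.1-x*np.sin(t)+z*np.cos(t))
for n,(u0,u1,v0,v1) in (('side',(290,350,165,240)),('top',(250,320,150,202))):
    im=snap(n,n+'6.png')
    k=8 if n=='side' else 8
    a=cv2.resize(cv2.convertScaleAbs(im[v0:v1,u0:u1,::-1],alpha=1.5),None,fx=k,fy=k,interpolation=2)
    for q in((-30,70,96),(-30,-70,96),(0,-70,96),(0,70,96),(-30,-70,0),(0,-70,0)):
        p=(proj(n,C(*q))-[u0,v0])*k;print(n,q,p.round(1)); cv2.circle(a,tuple(int(i) for i in p),4,(0,0,255),1)
    if n=='side':A=a
    else:B=a
H=max(A.shape[0],B.shape[0]);X=np.zeros((H,A.shape[1]+B.shape[1],3),np.uint8);X[:A.shape[0],:A.shape[1]]=A;X[:B.shape[0],A.shape[1]:]=B
X=X[:,:]; f=min(800/X.shape[1],600/X.shape[0],1); X=cv2.resize(X,None,fx=f,fy=f,interpolation=3);print(f);cv2.imwrite('pics/c8.png',X)
```

```text
[-53.9, -1.0, 185.0] [ 0.1 -0.1 -0.5] 20.025
side (-30, 70, 96) [63.8 64.2]
side (-30, -70, 96) [352.3 248.2]
side (0, -70, 96) [416.8 235.4]
side (0, 70, 96) [128.1  55. ]
side (-30, -70, 0) [279.4 510. ]
side (0, -70, 0) [342.8 493.8]
top (-30, 70, 96) [ 72.7 172.9]
top (-30, -70, 96) [519.2 148.7]
top (0, -70, 96) [510.9  62.6]
top (0, 70, 96) [68.  86.3]
top (-30, -70, 0) [498.3 270.8]
top (0, -70, 0) [490.7 189.5]
0.7692307692307693
```

View pics/c8.png

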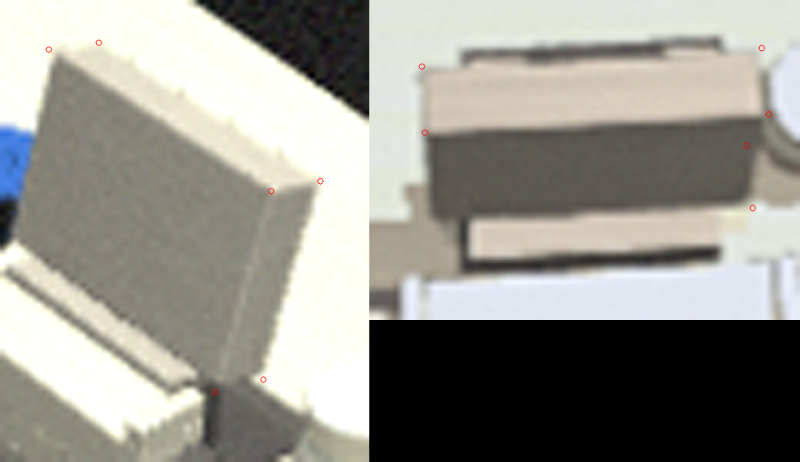

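Both views match the seated prediction to 1–2 mm at the top corners ((268,193) against (271,191)). The bottom edge looks slightly high, so I'll check it sub-pixel.

Run:
```python
from h import *
t=np.radians(15)
def C(x,y,z): return W(72.4+x*np.cos(t)+z*np.sin(t),y,65.1-x*np.sin(t)+z*np.cos(t))
def cross(n,im,a,b,m):
    # strongest gradients on the segment a->b (world pts)
    pa,pb=proj(n,a),proj(n,b);s=np.linspace(0,1,m);P=(pa[None]+(pb-pa)[None]*s[:,None]).astype(np.float32)
    v=cv2.remap(im,P[None,:,0].copy(),P[None,:,1].copy(),1)[0].astype(int);return v
for n in('top','side'):
    im=cv2.GaussianBlur(cv2.cvtColor(cv2.imread(f'pics/{n}6.png'),7 if 0 else cv2.COLOR_BGR2GRAY),(1,1),0)
    for y in(-40,0,40):
        print(n,y,'up plate z -12..108 step4',cross(n,im,C(-30,y,-12),C(-30,y,108),31).tolist())
        print('   ledge x -60..-20 step2',cross(n,im,C(-60,y,0),C(-20,y,0),21).tolist())
        print('   top x -44..12 step2',cross(n,im,C(-44,y,96),C(12,y,96),29).tolist())
```

```text
top -40 up plate z -12..108 step4 [135, 135, 134, 126, 109, 84, 68, 59, 59, 59, 59, 60, 61, 62, 61, 61, 62, 61, 61, 62, 61, 60, 61, 60, 60, 61, 71, 92, 115, 132, 136]
   ledge x -60..-20 step2 [154, 157, 144, 119, 79, 49, 42, 62, 105, 129, 137, 136, 135, 135, 134, 128, 114, 86, 69, 59, 60]
   top x -44..12 step2 [62, 61, 60, 61, 61, 60, 62, 86, 111, 132, 137, 138, 138, 138, 137, 136, 134, 134, 135, 136, 135, 130, 131, 124, 94, 93, 112, 144, 152]
top 0 up plate z -12..108 step4 [135, 135, 135, 136, 114, 88, 67, 58, 59, 59, 59, 60, 59, 59, 59, 60, 61, 59, 59, 60, 60, 60, 59, 59, 58, 56, 64, 79, 107, 127, 137]
   ledge x -60..-20 step2 [155, 154, 147, 119, 78, 43, 45, 69, 116, 132, 137, 136, 136, 135, 135, 135, 119, 90, 67, 58, 59]
   top x -44..12 step2 [60, 59, 59, 59, 59, 57, 58, 73, 102, 127, 138, 138, 138, 138, 136, 135, 134, 133, 133, 136, 138, 137, 109, 81, 64, 84, 118, 146, 153]
top 40 up plate z -12..108 step4 [135, 134, 135, 134, 111, 87, 64, 59, 57, 58, 59, 59, 59, 60, 60, 59, 59, 59, 58, 58, 59, 59, 58, 59, 59, 56, 59, 72, 105, 123, 134]
   ledge x -60..-20 step2 [155, 157, 
[... 919 characters left out ...]
31, 111, 100, 103, 115, 128, 143, 154, 151, 150, 149, 146, 135, 114, 91, 84, 85]
   top x -44..12 step2 [88, 87, 87, 88, 91, 95, 102, 111, 122, 137, 151, 154, 155, 154, 154, 154, 154, 154, 155, 155, 157, 161, 168, 175, 180, 184, 185, 186, 187]
side 40 up plate z -12..108 step4 [96, 133, 152, 142, 87, 85, 86, 90, 86, 86, 87, 87, 85, 84, 86, 86, 87, 88, 88, 87, 87, 87, 87, 87, 87, 89, 91, 119, 148, 148, 151]
   ledge x -60..-20 step2 [184, 181, 170, 157, 136, 114, 98, 98, 111, 130, 149, 151, 149, 150, 150, 145, 138, 133, 120, 94, 85]
   top x -44..12 step2 [87, 87, 86, 86, 89, 94, 102, 112, 124, 136, 145, 150, 152, 151, 150, 151, 152, 151, 150, 151, 154, 159, 165, 171, 177, 183, 186, 186, 187]
```

The lock is seated: its plate meets the ledge 16–18 mm behind the front edge (nominal 16), the top edge is at z ≈ 96, and there is no yaw. The robot is clear, so I'm handing in.

```bash
python3 -c "
from plant import r
print(r.hand_in())"
```

```text
the job is handed in; nothing more can be done
None
```

The carriage is home against the end stop and the lock stands in the cradle, seated on the ledge and flush on the arms within about 3 mm by the camera check; the job was handed in at about 20 s with the robot clear, and no verdict was returned.

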